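Swap the part at the back of the bench caddy

ROBOT

A 7-joint arm with a two-finger parallel gripper is mounted at the origin on a cart in front of the work surface, level with it; the furniture and walls round the work are solid. World frame = base frame: x ahead of the robot, y to its left, z up, the work surface at z = 0. Lengths are in m, angles in rad, forces in N, time in s.
With the tool pointing down it reaches from about 0.4 to 0.85 m from the base axis. Payload 4.5 kg.
Tool frame: the origin (TCP) lies on the centre line of the jaws, within the pads' length; the fingertips stand 17 mm ahead of it and the grasp point (between the pads) lies 2 mm behind it; z points along the fingers, y is the line along which they close (so a half turn about z gives the same grasp; the last joint's range is limited). The gripper opens to 88 mm and grips with 3 to 60 N. Pads are 18 mm wide; open, the fingers measure 123 mm over their backs; the gripper's body (75 mm by 187 mm) begins 45 mm behind the grasp point.
Start: joints at [1.276, 0.689, -0.195, 1.565, 0.157, 0.902, -0.215], TCP at [0.202, -0.592, 0.256] pointing down, gripper open.
Joint ranges: [-3.01, 3.01], [-0.46, 2.08], [-1.47, 1.51], [0.13, 2.56], [-1, 4.14], [0.04, 2.09], [-2.66, 2.66]. Speed limits (rad/s): [2.57, 2.57, 3.14, 3.14, 3.14, 3.14, 3.14].

INTERFACE

Orientations are given as a rotation vector (axis times angle).
In Python, from cell import get_state, snapshot, finish_job gives the robot as it stands. The module is installed in compiled form; this text tells all that it offers.
- The arm moves only by the tool step_arm, never from a script. Its argument "increments" is a list of rows, each an object with "offset": the shift along the tool's x, y, z scaled (see below), a list of three; "dr": the turn, a rotation vector about the tool's x, y, z scaled (see below), a list of three; "claw": the finger opening in mm, from 0 to 88.1. In form: [{"offset": [x, y, z], "dr": [ax, ay, az], "claw": claw}, ...]. A call has 1 to 5 rows; each row is the pose to reach, as a shift and turn from the pose commanded when the call began, along the tool's axes at that moment; what a row does not reach only later rows make up. The controller multiplies each number of a shift by 0.1 m and each number of a turn by 45 degrees. A row lasts 1/8 s, in which the tool goes at most 62.5 mm and 10.7 degrees, less where a joint would pass 70% of its speed; a pose out of reach is approached as far as the arm can. A call with a number of a shift or a turn outside -1 to 1 is refused whole. A call with a gripper value outside its range is refused whole. The fingers move at their own pace and stop on an object; the grip force is fixed at half the most. Time passes only in rows, so rows that repeat a pose let the fingers close. It gives the time, the measured TCP pose, the force, the opening and the grip force at its end, in the units of the state.
- get_state(): the state, without advancing time (a new reading comes with each control period).
- snapshot(name): name is "scene" or "side" or "wrist"; returns a dict with "img" (480x640x3 uint8, red, green, blue), "range_z" (480x640 float32, m along the optical axis (not along the pixel's ray), 0 where there is no reading), "camera_matrix" (3x3 intrinsics, pixels), "k1" (the pictures are not rectified: a ray, as slopes to the right and down, at radius r is drawn at 1 + k1 r^2 times it, then the intrinsics apply), "R" (3x3) and "t" (3): a world point X has camera coordinates R X + t. Camera axes: x right, y down, z forward; pixel columns grow to the right and rows downward; lengths in m; the calibration is good to about 2 mm. A picture is of the moment at which its call begins.
- finish_job(): hands the job in; it is judged then, once.
The state is a dict: "t": time; "q": joint angles; "dq": joint speeds; "tau": joint torques, N m; "position": TCP position; "ee_rot": TCP orientation; "ft_force": force on the tool from outside, world axes, zero at the start; "wrist_torque": the same for the moment, N m; "opening": finger opening in m; "gripper_force": force on a finger pad.
Only numpy, scipy, OpenCV 4.12 (cv2) and the standard library are available. Lean on these libraries where they do the work, as an engineer would, in place of code of your own. Each camera call takes 0.05 s, during which the arm holds its last target. There are 200 camera calls.

TASK

Move the amber bottle and the white can out of the caddy onto the blue side mat. Then take the blue capacitor from the nook behind them and stand it on the red spot of the plywood board, and stand the relay from the green spot in the emptied nook; only after that put the bottle and the can back, each in the seat it came from. Keep all four upright throughout and leave the tape roll and the red screwdriver alone.

Things in the scene. Friction and masses are not known exactly. Their poses are not given: they have to be found in the camera images.
- flux_bottle: Small amber dropper bottle with a paper label and a black dropper top. Overall 102 mm high; the body is 32 to 34 mm across up to 60 mm height, narrower above. Origin at the centre of its underside, z up. About 70 g. Starts in one of the caddy's two ringed seats (front or inner), the white can in the other.
- cap_old: Plain white can capacitor, an upright cylinder 32 mm across and 75 mm high. Origin at the centre of its underside, z up. About 70 g. Starts in the other ringed seat of the caddy.
- cap_big: Dark blue cylindrical capacitor with a pale top, 35 mm across and 50 mm high. Origin at the centre of its underside, z up. About 40 g. Starts in the nook at the back of the caddy.
- relay: Small pale, cream-coloured plug-in relay, an upright block 21 (its x) by 28 (its y) by 35 mm high. Origin at the centre of its underside, z up. About 35 g. Starts on the green spot of the plywood board.
- caddy: Fixed grey caddy, plate 180 (x) x 100 (y) x 6 mm. Origin: centre of its underside; +x points to the far, nook end. On its top, at y = 0: front seat (white ring) x = -62, inner seat (white ring) x = -17, nook (yellow square) x = +28 mm. Aluminium cheeks flank the nook: inner faces y = +-26, x = +4 to +52, tops 36 mm above the origin, so grip in the nook along the caddy's x.
- side_mat: Fixed blue side mat with a black edge, 120 (x) by 130 (y) by 3 mm thick, empty at the start. Origin at the centre of its underside. It may lie to the left or to the right of the caddy.
- board: Fixed plywood board, 90 (x) by 150 (y) by 8 mm thick, on the other side of the caddy than the mat. Origin at the centre of its underside. On its top, 8 mm above the origin: a red spot 50 mm across at y = +40 mm and a green spot 50 mm across at y = -40 mm, both at x = 0.
- tape_black: Bystander: roll of black tape lying flat, 58 mm across and 19 mm high. Origin at the centre of its underside.
- driver_red: Bystander: red-handled screwdriver lying on the bench, 195 mm long along its y, 28 mm across and 25 mm high. Origin under its middle.
Mind the look-alikes: they are no part of the job. Leave any pink or purple look-alike of the cap_old alone.

How it is judged:
By the outcome, as a careful person would: the job done as asked, in the order asked, and still so for the second after the job is handed in, with the robot touching nothing.
It also fails if it takes over 141 s, if anything falls off the work surface, if the arm or the gripper's body presses on something with over 40 N, if the wrist force passes 120 N, or if a joint passes its speed limit or range.

## Working session

There is one attempt and no reset: what is moved stays moved. The work goes in short steps, Python scripts to look and compute and a tool call to move; the robot and the scene stay as the last step left them, time stands still between calls to the robot, and variables do not carry over. Pictures are saved under pics/ and viewed, at most 14 in all, crops included, and the job is handed in when it is done.

Besides the shell and the picture viewer there is one more tool, called after ">>>" as name(argument=value, ...), one argument or row to a line, values as JSON. step_arm: Moves the arm, as the interface text tells. Its arguments: {"type":"object","properties":{"increments":{"type":"array","items":{"type":"object","properties":{"offset":{"type":"array","items":{"type":"number"}},"dr":{"type":"array","items":{"type":"number"}},"claw":{"type":"number"}}}}},"required":["increments"]}

```bash
mkdir -p pics
cat > h.py <<'E'
import numpy as np, cv2
from scipy.spatial.transform import Rotation as Rn
from cell import get_state, snapshot, finish_job
def save(s,name,crop=None,scale=1):
    im=s["img"][:,:,::-1]
    if crop: im=im[crop[1]:crop[3],crop[0]:crop[2]]
    if scale!=1: im=cv2.resize(im,None,fx=scale,fy=scale,interpolation=cv2.INTER_CUBIC)
    cv2.imwrite("pics/"+name,im)
def cloud(s):
    "world point for every pixel, from range_z"
    K=s["camera_matrix"];v,u=np.mgrid[0:480,0:640]
    d=np.array([s["k1"],0,0,0,0],float)
    p=cv2.undistortPoints(np.stack([u,v],-1).reshape(-1,1,2).astype(float),K,d).reshape(480,640,2)
    z=s["range_z"];c=np.dstack([p[...,0]*z,p[...,1]*z,z])
    w=(c-s["t"])@s["R"]; w[z==0]=np.nan
    return w
def ray(s,u,v,z):
    "world point of pixel at height z"
    d=np.array([s["k1"],0,0,0,0],float)
    p=cv2.undistortPoints(np.array([[[u,v]]],float),s["camera_matrix"],d)[0,0]
    o=-s["R"].T@s["t"]; r=s["R"].T@np.array([p[0],p[1],1]); return o+r*(z-o[2])/r[2]
E
python3 - <<'E'
from h import *
for n in("scene","side"):
    s=snapshot(n);save(s,n+"0.png");np.savez(n+".npz",**s);print(n,-s["R"].T@s["t"],s["k1"])
st=get_state();print(st["position"],st["ee_rot"],Rn.from_rotvec(st["ee_rot"]).as_matrix().round(3),st["t"],st["opening"])
E
```

```text
scene [-0.05226299  0.43063886  0.53051988] -0.006905934719557535
side [0.05885814 0.84167259 0.50661152] -0.1090715378815659
[ 0.20162417 -0.59103714  0.25501705] [-3.09769381e+00 -5.14021667e-01  6.02395284e-04] [[ 0.946  0.323 -0.001]
 [ 0.323 -0.946  0.001]
 [-0.    -0.002 -1.   ]] 0.1 0.08798827019301891
```

View pics/scene0.png

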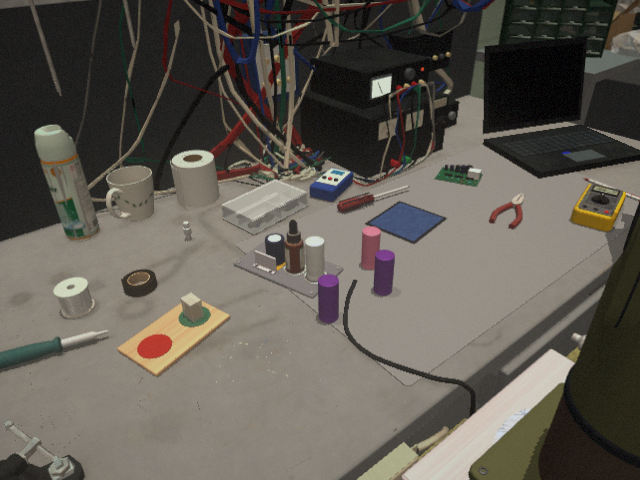

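View pics/side0.png

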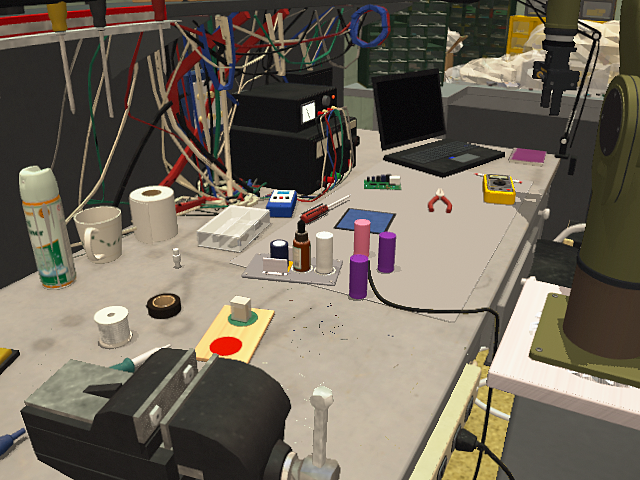

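The scene view shows the caddy at about (290,262): blue cap (274,248), bottle (294,250), and white can (315,258) in the front seat. The mat is at (405,221), the board at (175,335) with red spot (155,347), and the relay at (192,308). Pink and purple look-alikes stand in front of the caddy.

Run:
```python
from h import *
s=dict(np.load("scene.npz"));save(s,"crop1.png",(110,180,460,380),2.25)
w=cloud(s)
for n,u,v in[("can top",315,241),("blue top",274,237),("bottle top",293,226),("relay top",191,300),("red",155,347),("mat",405,221),("pink",371,231),("purp",384,256),("purp2",328,281),("table",300,360),("caddy",330,272),("screw",360,203),("tape",139,284),("tray",265,200),("blue meter",330,183)]:
    print(n,w[v,u].round(3))
```

```text
can top [0.5   0.005 0.079]
blue top [0.586 0.032 0.055]
bottle top [0.535 0.024 0.099]
relay top [0.536 0.223 0.042]
red [0.512 0.299 0.007]
mat [ 0.538 -0.265 -0.002]
pink [ 0.471 -0.097  0.072]
purp [ 0.4   -0.058  0.073]
purp2 [0.407 0.054 0.073]
table [ 0.362  0.143 -0.001]
caddy [ 0.494 -0.022  0.004]
screw [ 0.639 -0.229  0.011]
tape [ 0.688  0.256 -0.002]
tray [ 0.753 -0.057  0.032]
blue meter [ 0.729 -0.218  0.03 ]
```

View pics/crop1.png

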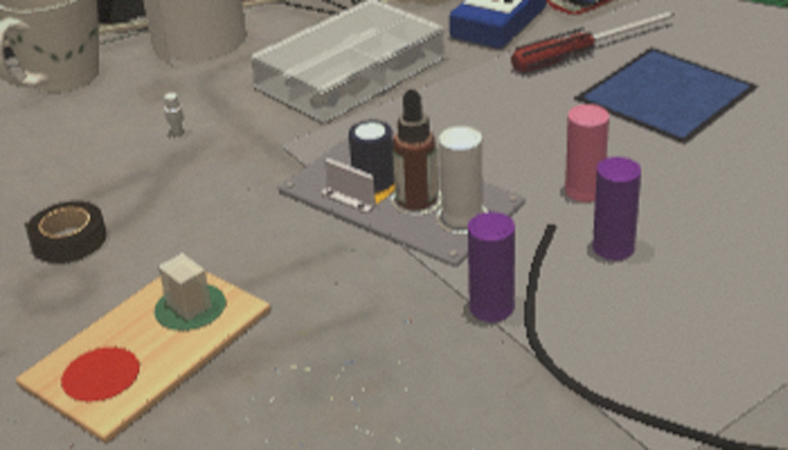

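The crop shows the caddy corners at (279,187), (462,262) and (524,197). Board corners are (18,380), (107,438) and (270,307); mat corners are (652,48), (756,88), (685,140) and (577,97). Can top is at (461,138), blue top at (371,131), dropper top at (411,97).

Run:
```python
from h import *
s=dict(np.load("scene.npz"))
P=lambda n,x,y,z:print(n,ray(s,110+x/2.25,180+y/2.25,z).round(4)[:2])
for q in[(279,187),(462,262),(524,197)]:P("caddy",*q,.006)
for q in[(18,380),(107,438),(270,307)]:P("board",*q,.008)
P("red",100,374,.008);P("green",190,306,.008)
for q in[(652,48),(756,88),(685,140),(577,97)]:P("mat",*q,.003)
for q in[(160,266),(184,255),(208,266),(185,279)]:P("relay",*q,.043)
P("can",461,138,.081);P("bottle",411,97,.108);P("blue",371,131,.056)
P("pink",588,117,.075);P("purpA",618,170,.075);P("purpB",492,226,.075)
for q in[(515,62),(595,40),(672,15)]:P("driver",*q,.012)
for q in[(325,122),(440,68)]:P("tray",*q,.0)
P("tape",67,222,.019)
w=cloud(s)
def fit(lo,hi,zl,zh):
    m=(w[...,0]>lo[0])&(w[...,0]<hi[0])&(w[...,1]>lo[1])&(w[...,1]<hi[1])&(w[...,2]>zl)&(w[...,2]<zh)
    return w[m][:,:2].mean(0).round(4),m.sum()
```

```text
caddy [0.6254 0.0978]
caddy [0.4548 0.0417]
caddy [ 0.4873 -0.0474]
board [0.5425 0.3433]
board [0.4583 0.3178]
board [0.4998 0.1786]
red [0.5135 0.2989]
green [0.5367 0.2221]
mat [ 0.5992 -0.3126]
mat [ 0.483  -0.3294]
mat [ 0.4649 -0.2124]
mat [ 0.5777 -0.1906]
relay [0.5483 0.2333]
relay [0.5487 0.2149]
relay [0.5271 0.2074]
relay [0.5245 0.2261]
can [0.4964 0.0082]
bottle [0.5312 0.0275]
blue [0.5808 0.0335]
pink [ 0.4642 -0.0916]
purpA [ 0.3982 -0.0582]
purpB [0.405  0.0538]
driver [ 0.6526 -0.1793]
driver [ 0.6357 -0.269 ]
driver [ 0.6243 -0.3675]
tray [0.6947 0.0101]
tray [ 0.7068 -0.1297]
tape [0.6726 0.256 ]
```

```bash
cat >> h.py <<'E'
C=np.array([.5564,.0252]);CY=np.radians(18.5)
def cad(x,y=0): return C+np.array([[np.cos(CY),-np.sin(CY)],[np.sin(CY),np.cos(CY)]])@np.array([x,y])
def go(x,y,z,yaw=None):
    "remaining move in tool axes: shift units of 0.1 m, turn about z units of 45 deg"
    st=get_state();R=Rn.from_rotvec(st["ee_rot"]).as_matrix();p=np.array(st["position"])
    d=R.T@(np.array([x,y,z])-p)/.1
    cur=np.degrees(np.arctan2(R[1,0],R[0,0]))
    print("t %.2f"%st["t"],"at",p.round(4),"yaw %.1f"%cur,"units",d.round(3),"tilt",np.degrees(np.arccos(-R[2,2])).round(2),"open %.4f"%st["opening"],"f",np.round(st["ft_force"],1),"q7 %.2f"%st["q"][6], "" if yaw is None else "turn %.3f"%(-(yaw-cur)/45))
E
python3 - <<'E'
from h import *
for n in("scene","side"):
  w=cloud(dict(np.load(n+".npz")))
  m=(w[...,2]>.12)&(w[...,2]<.7)&(np.hypot(w[...,0],w[...,1])<.85)&(w[...,0]>.1)
  q=np.unique((w[m]/.08).round(),axis=0)*.08
  print(n,[tuple(a) for a in np.unique(q[:,:2],axis=0).round(2)])
go(*cad(-.062),.2)
E
```

```text
scene [(np.float64(0.32), np.float64(0.48)), (np.float64(0.72), np.float64(-0.48)), (np.float64(0.72), np.float64(-0.4)), (np.float64(0.72), np.float64(-0.32)), (np.float64(0.72), np.float64(-0.24)), (np.float64(0.72), np.float64(-0.16)), (np.float64(0.72), np.float64(-0.08)), (np.float64(0.72), np.float64(0.0)), (np.float64(0.72), np.float64(0.08)), (np.float64(0.72), np.float64(0.16)), (np.float64(0.72), np.float64(0.24)), (np.float64(0.72), np.float64(0.32)), (np.float64(0.8), np.float64(-0.4)), (np.float64(0.8), np.float64(-0.32)), (np.float64(0.8), np.float64(-0.08)), (np.float64(0.8), np.float64(0.0)), (np.float64(0.88), np.float64(-0.08)), (np.float64(0.88), np.float64(0.0))]
side [(np.float64(0.16), np.float64(-0.64)), (np.float64(0.16), np.float64(-0.56)), (np.float64(0.16), np.float64(-0.48)), (np.float64(0.24), np.float64(-0.64)), (np.float64(0.24), np.float64(-0.56)), (np.float64(0.24), np.float64(-0.48)), (np.float64(0.24), np.float64(0.48)), (np.float64(0.24), np.float64(0.56)), (np.float64(0.32), np.float64(0.48)), (np.float64(0.32), np.float64(0.56)), (np.float64(0.32
[... 767 characters left out ...]
loat64(0.32)), (np.float64(0.72), np.float64(0.4)), (np.float64(0.72), np.float64(0.48)), (np.float64(0.8), np.float64(-0.4)), (np.float64(0.8), np.float64(-0.32)), (np.float64(0.8), np.float64(-0.24)), (np.float64(0.8), np.float64(-0.16)), (np.float64(0.8), np.float64(-0.08)), (np.float64(0.8), np.float64(0.0)), (np.float64(0.8), np.float64(0.08)), (np.float64(0.8), np.float64(0.16)), (np.float64(0.8), np.float64(0.24)), (np.float64(0.8), np.float64(0.32)), (np.float64(0.88), np.float64(-0.08)), (np.float64(0.88), np.float64(0.0)), (np.float64(0.88), np.float64(0.08))]
t 0.10 at [ 0.2016 -0.591   0.255 ] yaw 18.8 units [ 4.728 -4.689  0.557] tilt 0.09 open 0.0880 f [-0.1  1.   0.6] q7 -0.22
```

>>> step_arm(
  increments=[
    {"offset": [0.95,-0.95,0],"dr": [0,0,0],"claw": 70},
    {"offset": [0.95,-0.95,0],"dr": [0,0,0],"claw": 70},
    {"offset": [0.95,-0.95,0],"dr": [0,0,0],"claw": 70},
  ],
)

```text
t: 0.48
position: [0.2636, -0.4663, 0.2556]
ee_rot: [-3.094, -0.525, -0.001]
ft_force: [-0.7, -0.3, 0.4]
opening: 0.07
gripper_force: 0.0
```

>>> step_arm(
  increments=[
    {"offset": [0.95,-0.95,0],"dr": [0,0,0],"claw": 70},
    {"offset": [0.95,-0.95,0],"dr": [0,0,0],"claw": 70},
    {"offset": [0.95,-0.95,0],"dr": [0,0,0],"claw": 70},
  ],
)

```text
t: 0.85
position: [0.3222, -0.347, 0.2558]
ee_rot: [-3.096, -0.524, -0.001]
ft_force: [0.2, -0.1, -0.2]
opening: 0.0701
gripper_force: 0.0
```

>>> step_arm(
  increments=[
    {"offset": [0.95,-0.95,0],"dr": [0,0,0],"claw": 70},
    {"offset": [0.95,-0.95,0],"dr": [0,0,0],"claw": 70},
    {"offset": [0.95,-0.95,0],"dr": [0,0,0],"claw": 70},
  ],
)

```text
t: 1.23
position: [0.3816, -0.2272, 0.2558]
ee_rot: [-3.097, -0.524, -0.002]
ft_force: [0.6, -1.1, 0.4]
opening: 0.0702
gripper_force: 0.0
```

>>> step_arm(
  increments=[
    {"offset": [0.95,-0.95,0],"dr": [0,0,0],"claw": 70},
    {"offset": [0.95,-0.95,0],"dr": [0,0,0],"claw": 70},
    {"offset": [0.95,-0.95,0],"dr": [0,0,0],"claw": 70},
  ],
)

```text
t: 1.6
position: [0.4411, -0.1068, 0.2558]
ee_rot: [-3.097, -0.522, -0.003]
ft_force: [-0.3, -1.2, -0.1]
opening: 0.07
gripper_force: 0.0
```

Run:
```python
from h import *
go(*cad(-.062),.2,18.5)
w=cloud(dict(np.load("side.npz")))
m=(w[...,2]>.05)&(w[...,2]<.4)&(w[...,0]>.6)&(w[...,0]<.74)&(abs(w[...,1]-.04)<.11)
q=w[m];print(m.sum(),[ (z,q[abs(q[:,2]-z)<.03][:,0].min().round(3)) for z in (.08,.14,.2,.26,.32,.38) if (abs(q[:,2]-z)<.03).any()])
```

```text
t 1.60 at [ 0.4411 -0.1068  0.2558] yaw 19.1 units [ 0.901 -0.875  0.56 ] tilt 0.13 open 0.0700 f [-0.3 -1.2 -0.1] q7 -1.22 turn 0.014
348 [(0.08, np.float64(0.601)), (0.32, np.float64(0.73)), (0.38, np.float64(0.73))]
```

>>> step_arm(
  increments=[
    {"offset": [0.9,-0.88,0],"dr": [0,0,0],"claw": 70},
    {"offset": [0.9,-0.88,0],"dr": [0,0,0],"claw": 70},
    {"offset": [0.9,-0.88,0],"dr": [0,0,0],"claw": 70},
    {"offset": [0.9,-0.88,0],"dr": [0,0,0],"claw": 70},
  ],
)

```text
t: 2.1
position: [0.4953, 0.0004, 0.2554]
ee_rot: [3.098, 0.509, -0.002]
ft_force: [-0.3, -0.4, 0.1]
opening: 0.0704
gripper_force: 0.0
```

Run:
```python
from h import *
go(*cad(-.062),.2,18.5)
s=snapshot("wrist");np.savez("w1.npz",**s);save(s,"w1.png",None,1.25);print(-s["R"].T@s["t"],s["R"].round(2),s["k1"])
```

```text
t 2.10 at [4.953e-01 4.000e-04 2.554e-01] yaw 18.7 units [ 0.04  -0.042  0.554] tilt 0.14 open 0.0704 f [-0.3 -0.4  0.1] q7 -1.45 turn 0.004
[0.55871204 0.02215697 0.38435206] [[ 0.32 -0.95  0.  ]
 [-0.91 -0.31  0.26]
 [-0.25 -0.08 -0.97]] -0.021497235533835393
```

View pics/w1.png

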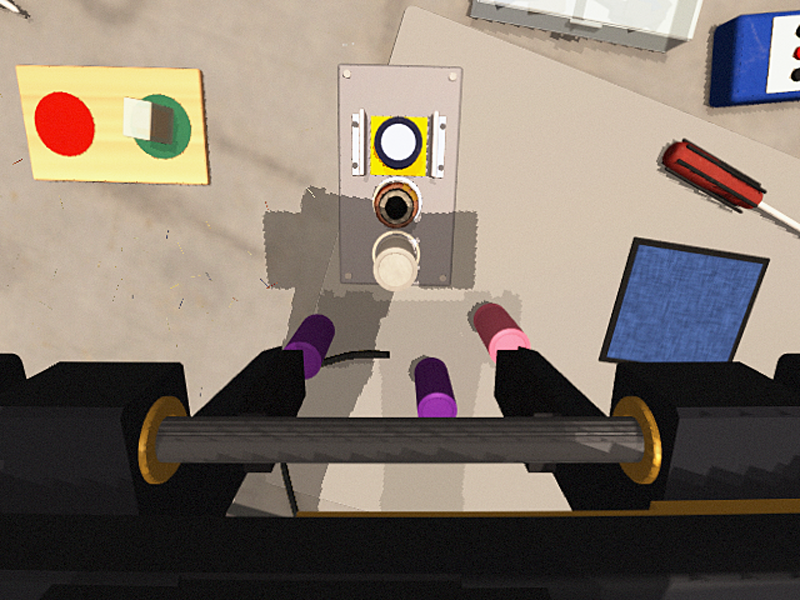

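The wrist view (scale 1.25) shows can top (396,270), dropper top (396,207), blue cap top (398,142) in the yellow nook, and the relay top with corners (124,97), (152,98), (150,140), (124,136). The red spot is at (65,124), green at (163,127), and mat corners at (635,238), (769,258), (733,362) and (600,360).

Run:
```python
from h import *
s=dict(np.load("w1.npz"));save(s,"w1c.png",(0,40,400,240),2)
P=lambda n,x,y,z:(print(n,ray(s,x/1.25,y/1.25,z).round(4)[:2]))
for q in[(338,65),(462,66),(340,283),(449,284)]:P("caddy",*q,.006)
P("nook sq",400,146,.006);P("bottle",396,207,.108);P("can",396,270,.081);P("blue",398,142,.056)
P("red",65,124,.008);P("green",163,127,.008)
for q in[(124,97),(152,98),(150,140),(124,136)]:P("relay",*q,.043)
for q in[(16,66),(203,70),(210,185),(33,180)]:P("board",*q,.008)
for q in[(635,238),(769,258),(733,362),(600,360)]:P("mat",*q,.003)
```

```text
caddy [0.6294 0.0969]
caddy [0.6602 0.0034]
caddy [0.4598 0.0445]
caddy [ 0.4901 -0.0484]
nook sq [0.5871 0.0307]
bottle [0.5444 0.0192]
can [0.5013 0.0049]
blue [0.5855 0.0318]
red [0.5167 0.298 ]
green [0.5397 0.2197]
relay [0.5529 0.2329]
relay [0.5587 0.213 ]
relay [0.5293 0.2089]
relay [0.526  0.2282]
board [0.5484 0.3426]
board [0.5919 0.1975]
board [0.5066 0.1728]
board [0.463  0.3184]
mat [ 0.5815 -0.1906]
mat [ 0.6051 -0.3154]
mat [ 0.5051 -0.3357]
mat [ 0.466  -0.2115]
```

View pics/w1c.png

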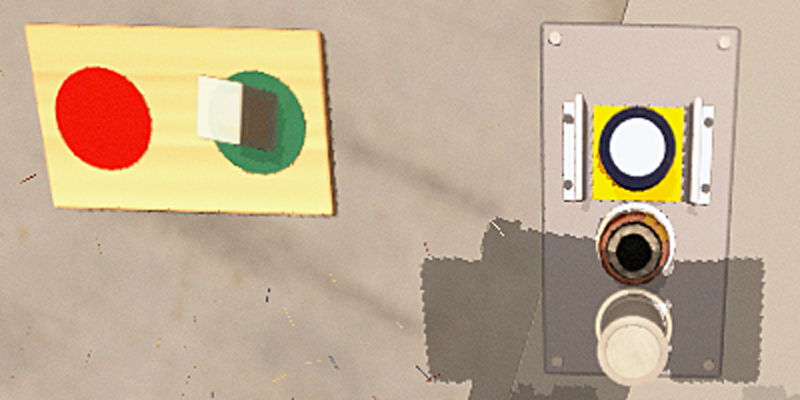

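The crop confirms the relay's long edge runs roughly along the caddy's x, and the cap sits centred in the nook. Going for the can.

```bash
sed -i 's/^C=.*/C=np.array([.558,.0245]);CY=np.radians(17.5)/' h.py; python3 -c "
from h import *
print(cad(-.062),cad(-.017),cad(.028))"
```

```text
[0.49886955 0.00585624] [0.54178681 0.019388  ] [0.58470407 0.03291976]
```

>>> step_arm(
  increments=[
    {"offset": [0.05,-0.04,0.5],"dr": [0,0,0.027],"claw": 70},
    {"offset": [0.05,-0.04,0.9],"dr": [0,0,0.027],"claw": 70},
    {"offset": [0.05,-0.04,0.9],"dr": [0,0,0.027],"claw": 70},
    {"offset": [0.05,-0.04,0.9],"dr": [0,0,0.027],"claw": 70},
  ],
)

```text
t: 2.65
position: [0.4994, 0.007, 0.1668]
ee_rot: [3.104, 0.477, 0.002]
ft_force: [1.1, -0.1, 0.2]
opening: 0.07
gripper_force: 0.0
```

Run:
```python
from h import *
go(.499,.0062,.068,17.5)
```

```text
t 2.65 at [0.4994 0.007  0.1668] yaw 17.5 units [-0.008  0.005  0.988] tilt 0.08 open 0.0700 f [ 1.1 -0.1  0.2] q7 -1.50 turn -0.000
```

>>> step_arm(
  increments=[
    {"offset": [0,0,0.4],"dr": [0,0,0],"claw": 60},
    {"offset": [0,0,0.8],"dr": [0,0,0],"claw": 60},
    {"offset": [0,0,0.98],"dr": [0,0,0],"claw": 60},
    {"offset": [0,0,0.98],"dr": [0,0,0],"claw": 60},
  ],
)

```text
t: 3.15
position: [0.4995, 0.008, 0.0683]
ee_rot: [3.104, 0.48, 0.001]
ft_force: [0.4, -0.0, 0.9]
opening: 0.0602
gripper_force: 0.0
```

>>> step_arm(
  increments=[
    {"offset": [0,0,0],"dr": [0,0,0],"claw": 20},
    {"offset": [0,0,0],"dr": [0,0,0],"claw": 20},
    {"offset": [0,0,0],"dr": [0,0,0],"claw": 20},
    {"offset": [0,0,0],"dr": [0,0,0],"claw": 20},
    {"offset": [0,0,0],"dr": [0,0,0],"claw": 20},
  ],
)

```text
t: 3.78
position: [0.4996, 0.0085, 0.0684]
ee_rot: [3.104, 0.481, 0.003]
ft_force: [-0.1, 0.2, 6.5]
opening: 0.0314
gripper_force: 29.6
```

Run:
```python
from h import *
go(.507,-.271,.165,17.5)
print(get_state()["gripper_force"])
```

```text
t 3.77 at [0.4996 0.0085 0.0684] yaw 17.6 units [-0.774  2.687 -0.966] tilt 0.09 open 0.0314 f [-0.1  0.2  6.5] q7 -1.53 turn 0.003
29.589083691244014
```

>>> step_arm(
  increments=[
    {"offset": [0,0,-0.25],"dr": [0,0,0],"claw": 20},
    {"offset": [0,0,-0.6],"dr": [0,0,0],"claw": 20},
    {"offset": [0,0,-0.97],"dr": [0,0,0],"claw": 20},
    {"offset": [0,0,-0.97],"dr": [0,0,0],"claw": 20},
  ],
)

```text
t: 4.28
position: [0.5004, 0.0086, 0.1668]
ee_rot: [3.104, 0.481, 0.008]
ft_force: [-0.1, 1.0, -0.9]
opening: 0.0316
gripper_force: 29.7
```

>>> step_arm(
  increments=[
    {"offset": [-0.1,0.4,0],"dr": [0,0,0],"claw": 20},
    {"offset": [-0.26,0.9,0],"dr": [0,0,0],"claw": 20},
    {"offset": [-0.26,0.9,0],"dr": [0,0,0],"claw": 20},
  ],
)

```text
t: 4.65
position: [0.4999, -0.0906, 0.1634]
ee_rot: [3.104, 0.467, -0.005]
ft_force: [0.5, 0.1, -0.7]
opening: 0.0317
gripper_force: 29.7
```

>>> step_arm(
  increments=[
    {"offset": [-0.13,0.45,0],"dr": [0,0,0],"claw": 20},
    {"offset": [-0.26,0.9,0],"dr": [0,0,0],"claw": 20},
    {"offset": [-0.26,0.9,0],"dr": [0,0,0],"claw": 20},
  ],
)

```text
t: 5.03
position: [0.5028, -0.1827, 0.1635]
ee_rot: [3.104, 0.47, -0.003]
ft_force: [-0.0, 0.1, -0.4]
opening: 0.0314
gripper_force: 29.7
```

>>> step_arm(
  increments=[
    {"offset": [-0.13,0.45,0],"dr": [0,0,0],"claw": 20},
    {"offset": [-0.25,0.88,0],"dr": [0,0,0],"claw": 20},
    {"offset": [-0.25,0.88,0],"dr": [0,0,0],"claw": 20},
    {"offset": [-0.25,0.88,0],"dr": [0,0,0],"claw": 20},
  ],
)

```text
t: 5.52
position: [0.5068, -0.2677, 0.1639]
ee_rot: [-3.102, -0.484, 0.001]
ft_force: [0.5, 0.7, -1.7]
opening: 0.0315
gripper_force: 29.7
```

Run:
```python
from h import *
go(.507,-.271,.0655,17.5)
print(get_state()["gripper_force"])
```

```text
t 5.53 at [ 0.5068 -0.2677  0.1639] yaw 17.7 units [-0.007  0.034  0.984] tilt 0.15 open 0.0315 f [ 0.5  0.7 -1.7] q7 -1.06 turn 0.005
29.704154018545523
```

>>> step_arm(
  increments=[
    {"offset": [0,0.02,0.5],"dr": [0,0,0],"claw": 20},
    {"offset": [0,0.02,0.85],"dr": [0,0,0],"claw": 20},
    {"offset": [0,0.02,0.93],"dr": [0,0,0],"claw": 20},
    {"offset": [0,0.02,0.97],"dr": [0,0,0],"claw": 20},
    {"offset": [0,0.02,0.97],"dr": [0,0,0],"claw": 20},
  ],
)

```text
t: 6.15
position: [0.5082, -0.2718, 0.0687]
ee_rot: [3.104, 0.482, 0.002]
ft_force: [0.6, 0.0, -0.1]
opening: 0.0314
gripper_force: 29.7
```

Run:
```python
from h import *
go(.507,-.271,.0655,17.5)
```

```text
t 6.15 at [ 0.5082 -0.2718  0.0687] yaw 17.7 units [-0.009 -0.011  0.032] tilt 0.1 open 0.0314 f [ 0.6  0.  -0.1] q7 -1.10 turn 0.004
```

>>> step_arm(
  increments=[
    {"offset": [0,0,0.02],"dr": [0,0,0],"claw": 20},
    {"offset": [0,0,0.033],"dr": [0,0,0],"claw": 20},
    {"offset": [0,0,0.033],"dr": [0,0,0],"claw": 20},
  ],
)

```text
t: 6.52
position: [0.508, -0.2724, 0.0654]
ee_rot: [3.104, 0.481, 0.003]
ft_force: [-0.5, 0.9, 5.4]
opening: 0.0313
gripper_force: 29.6
```

>>> step_arm(
  increments=[
    {"offset": [0,0,0],"dr": [0,0,0],"claw": 40},
    {"offset": [0,0,0],"dr": [0,0,0],"claw": 55},
    {"offset": [0,0,0],"dr": [0,0,0],"claw": 60},
    {"offset": [0,0,-0.3],"dr": [0,0,0],"claw": 60},
    {"offset": [0,0,-0.8],"dr": [0,0,0],"claw": 60},
  ],
)

```text
t: 7.15
position: [0.5062, -0.2715, 0.1438]
ee_rot: [-3.102, -0.481, 0.005]
ft_force: [0.4, -0.3, -0.2]
opening: 0.06
gripper_force: 0.0
```

Run:
```python
from h import *
go(.5418,.0194,.16,17.5)
```

```text
t 7.15 at [ 0.5062 -0.2715  0.1438] yaw 17.6 units [ 1.221 -2.665 -0.158] tilt 0.23 open 0.0600 f [ 0.4 -0.3 -0.2] q7 -1.07 turn 0.003
```

>>> step_arm(
  increments=[
    {"offset": [0,0,-0.2],"dr": [0,0,0],"claw": 60},
    {"offset": [0.2,-0.45,-0.2],"dr": [0,0,0],"claw": 60},
    {"offset": [0.4,-0.89,-0.2],"dr": [0,0,0],"claw": 60},
    {"offset": [0.4,-0.89,-0.2],"dr": [0,0,0],"claw": 60},
  ],
)

```text
t: 7.65
position: [0.5195, -0.1698, 0.1646]
ee_rot: [-3.099, -0.493, -0.002]
ft_force: [-0.0, -0.8, -0.3]
opening: 0.06
gripper_force: 0.0
```

>>> step_arm(
  increments=[
    {"offset": [0.2,-0.45,0],"dr": [0,0,0],"claw": 60},
    {"offset": [0.4,-0.89,0],"dr": [0,0,0],"claw": 60},
    {"offset": [0.4,-0.89,0],"dr": [0,0,0],"claw": 60},
  ],
)

```text
t: 8.02
position: [0.5304, -0.074, 0.1644]
ee_rot: [-3.101, -0.492, -0.002]
ft_force: [0.1, -0.0, 1.3]
opening: 0.06
gripper_force: 0.0
```

>>> step_arm(
  increments=[
    {"offset": [0.2,-0.45,0],"dr": [0,0,0],"claw": 60},
    {"offset": [0.4,-0.88,0],"dr": [0,0,0],"claw": 60},
    {"offset": [0.4,-0.88,0],"dr": [0,0,0],"claw": 60},
    {"offset": [0.4,-0.88,0],"dr": [0,0,0],"claw": 60},
  ],
)

```text
t: 8.52
position: [0.541, 0.0154, 0.1642]
ee_rot: [3.103, 0.478, -0.001]
ft_force: [-0.0, -1.0, -0.9]
opening: 0.0599
gripper_force: 0.0
```

Run:
```python
from h import *
go(.5418,.0194,.0665,17.5)
```

```text
t 8.53 at [0.541  0.0154 0.1642] yaw 17.5 units [ 0.02  -0.037  0.977] tilt 0.12 open 0.0599 f [-0.  -1.  -0.9] q7 -1.52 turn -0.000
```

>>> step_arm(
  increments=[
    {"offset": [0.02,-0.04,0.4],"dr": [0,0,0],"claw": 60},
    {"offset": [0.02,-0.04,0.8],"dr": [0,0,0],"claw": 60},
    {"offset": [0.02,-0.04,0.98],"dr": [0,0,0],"claw": 60},
    {"offset": [0.02,-0.04,0.98],"dr": [0,0,0],"claw": 60},
  ],
)

```text
t: 9.02
position: [0.5412, 0.0205, 0.0657]
ee_rot: [3.104, 0.478, -0.004]
ft_force: [0.8, -0.4, 0.2]
opening: 0.0599
gripper_force: 0.0
```

>>> step_arm(
  increments=[
    {"offset": [0,0,0],"dr": [0,0,0],"claw": 20},
    {"offset": [0,0,0],"dr": [0,0,0],"claw": 20},
    {"offset": [0,0,0],"dr": [0,0,0],"claw": 20},
    {"offset": [0,0,0],"dr": [0,0,0],"claw": 20},
    {"offset": [0,0,0],"dr": [0,0,0],"claw": 20},
  ],
)

```text
t: 9.65
position: [0.5426, 0.0221, 0.0671]
ee_rot: [3.104, 0.481, 0.003]
ft_force: [-0.3, -0.2, 6.3]
opening: 0.0314
gripper_force: 29.9
```

Run:
```python
from h import *
go(.563,-.2525,.165,17.5)
print(get_state()["gripper_force"])
```

```text
t 9.65 at [0.5426 0.0221 0.0671] yaw 17.6 units [-0.635  2.68  -0.978] tilt 0.1 open 0.0314 f [-0.3 -0.2  6.3] q7 -1.55 turn 0.003
29.92152799408359
```

>>> step_arm(
  increments=[
    {"offset": [0,0,-0.2],"dr": [0,0,0],"claw": 20},
    {"offset": [0,0,-0.6],"dr": [0,0,0],"claw": 20},
    {"offset": [0,0,-0.98],"dr": [0,0,0],"claw": 20},
    {"offset": [0,0,-0.98],"dr": [0,0,0],"claw": 20},
  ],
)

```text
t: 10.15
position: [0.5434, 0.0225, 0.1668]
ee_rot: [3.104, 0.481, 0.008]
ft_force: [0.1, -0.2, -0.9]
opening: 0.0313
gripper_force: 29.9
```

>>> step_arm(
  increments=[
    {"offset": [-0.1,0.4,0],"dr": [0,0,0],"claw": 20},
    {"offset": [-0.21,0.9,0],"dr": [0,0,0],"claw": 20},
    {"offset": [-0.21,0.9,0],"dr": [0,0,0],"claw": 20},
  ],
)

```text
t: 10.52
position: [0.5479, -0.0759, 0.1631]
ee_rot: [3.103, 0.468, -0.005]
ft_force: [-0.8, 0.3, -1.4]
opening: 0.0313
gripper_force: 29.9
```

>>> step_arm(
  increments=[
    {"offset": [-0.1,0.45,0],"dr": [0,0,0],"claw": 20},
    {"offset": [-0.21,0.9,0],"dr": [0,0,0],"claw": 20},
    {"offset": [-0.21,0.9,0],"dr": [0,0,0],"claw": 20},
  ],
)

```text
t: 10.9
position: [0.5551, -0.1665, 0.1631]
ee_rot: [3.104, 0.471, -0.004]
ft_force: [1.2, 0.6, -1.0]
opening: 0.0315
gripper_force: 29.9
```

>>> step_arm(
  increments=[
    {"offset": [-0.1,0.45,0],"dr": [0,0,0],"claw": 20},
    {"offset": [-0.21,0.87,0],"dr": [0,0,0],"claw": 20},
    {"offset": [-0.21,0.87,0],"dr": [0,0,0],"claw": 20},
    {"offset": [-0.21,0.87,0],"dr": [0,0,0],"claw": 20},
  ],
)

```text
t: 11.4
position: [0.5627, -0.2487, 0.1636]
ee_rot: [-3.101, -0.484, 0.001]
ft_force: [1.3, 0.1, -0.9]
opening: 0.0315
gripper_force: 29.9
```

Run:
```python
from h import *
go(.563,-.2525,.064,17.5)
print(get_state()["gripper_force"])
```

```text
t 11.40 at [ 0.5627 -0.2487  0.1636] yaw 17.7 units [-0.008  0.04   0.996] tilt 0.16 open 0.0315 f [ 1.3  0.1 -0.9] q7 -1.11 turn 0.006
29.86384367075516
```

>>> step_arm(
  increments=[
    {"offset": [0,0.02,0.5],"dr": [0,0,0],"claw": 20},
    {"offset": [0,0.02,0.85],"dr": [0,0,0],"claw": 20},
    {"offset": [0,0.02,0.95],"dr": [0,0,0],"claw": 20},
    {"offset": [0,0.02,0.99],"dr": [0,0,0],"claw": 20},
    {"offset": [0,0.02,0.99],"dr": [0,0,0],"claw": 20},
  ],
)

```text
t: 12.02
position: [0.5642, -0.2529, 0.0665]
ee_rot: [3.104, 0.482, 0.003]
ft_force: [-0.1, -0.5, -1.1]
opening: 0.0317
gripper_force: 29.9
```

Run:
```python
from h import *
go(.563,-.2525,.064,17.5)
```

```text
t 12.03 at [ 0.5642 -0.2529  0.0665] yaw 17.7 units [-0.01  -0.008  0.025] tilt 0.11 open 0.0317 f [-0.1 -0.5 -1.1] q7 -1.14 turn 0.004
```

>>> step_arm(
  increments=[
    {"offset": [0,0,0.02],"dr": [0,0,0],"claw": 20},
    {"offset": [0,0,0.03],"dr": [0,0,0],"claw": 20},
    {"offset": [0,0,0.03],"dr": [0,0,0],"claw": 20},
  ],
)

```text
t: 12.4
position: [0.5645, -0.2536, 0.0642]
ee_rot: [3.103, 0.481, 0.004]
ft_force: [0.1, 1.3, 6.4]
opening: 0.032
gripper_force: 29.9
```

>>> step_arm(
  increments=[
    {"offset": [0,0,0],"dr": [0,0,0],"claw": 40},
    {"offset": [0,0,0],"dr": [0,0,0],"claw": 55},
    {"offset": [0,0,0],"dr": [0,0,0],"claw": 60},
    {"offset": [0,0,-0.3],"dr": [0,0,0],"claw": 60},
    {"offset": [0,0,-0.9],"dr": [0,0,0],"claw": 60},
  ],
)

```text
t: 13.02
position: [0.5615, -0.2526, 0.151]
ee_rot: [-3.102, -0.481, 0.008]
ft_force: [1.3, -0.5, -0.2]
opening: 0.06
gripper_force: 0.0
```

>>> step_arm(
  increments=[
    {"offset": [0,0,-0.3],"dr": [0,0,0],"claw": 60},
    {"offset": [0.2,-0.4,-0.3],"dr": [0,0,-0.2],"claw": 60},
    {"offset": [0.5,-0.95,-0.3],"dr": [0,0,-0.4],"claw": 60},
    {"offset": [0.5,-0.95,-0.3],"dr": [0,0,-0.6],"claw": 60},
    {"offset": [0.5,-0.95,-0.3],"dr": [0,0,-0.6],"claw": 60},
  ],
)

```text
t: 13.65
position: [0.582, -0.1473, 0.1822]
ee_rot: [-2.907, -1.192, 0.001]
ft_force: [0.6, -1.0, 0.1]
opening: 0.0601
gripper_force: 0.0
```

Run:
```python
from h import *
go(.5847,.034,.15,107.5)
```

```text
t 13.65 at [ 0.582  -0.1473  0.1822] yaw 44.6 units [ 1.292 -1.272  0.323] tilt 0.03 open 0.0601 f [ 0.6 -1.   0.1] q7 -0.92 turn -1.398
```

>>> step_arm(
  increments=[
    {"offset": [0.3,-0.3,0],"dr": [0,0,-0.2],"claw": 60},
    {"offset": [0.65,-0.65,0],"dr": [0,0,-0.4],"claw": 60},
    {"offset": [0.65,-0.65,0],"dr": [0,0,-0.6],"claw": 60},
    {"offset": [0.65,-0.65,0],"dr": [0,0,-0.8],"claw": 60},
    {"offset": [0.65,-0.65,0],"dr": [0,0,-0.8],"claw": 60},
  ],
)

```text
t: 14.28
position: [0.5825, -0.0573, 0.182]
ee_rot: [-2.402, -2.025, 0.002]
ft_force: [0.8, 0.4, 0.2]
opening: 0.0599
gripper_force: 0.0
```

Run:
```python
from h import *
go(.5847,.034,.15,107.5)
```

```text
t 14.28 at [ 0.5825 -0.0573  0.182 ] yaw 80.3 units [ 0.904 -0.132  0.32 ] tilt 0.06 open 0.0599 f [0.8 0.4 0.2] q7 -0.60 turn -0.606
```

>>> step_arm(
  increments=[
    {"offset": [0.4,-0.06,0],"dr": [0,0,-0.2],"claw": 60},
    {"offset": [0.9,-0.13,0.2],"dr": [0,0,-0.4],"claw": 60},
    {"offset": [0.9,-0.13,0.3],"dr": [0,0,-0.6],"claw": 60},
    {"offset": [0.9,-0.13,0.3],"dr": [0,0,-0.6],"claw": 60},
    {"offset": [0.9,-0.13,0.3],"dr": [0,0,-0.6],"claw": 60},
  ],
)

```text
t: 14.9
position: [0.5849, 0.0337, 0.1526]
ee_rot: [1.863, 2.528, -0.001]
ft_force: [0.4, -0.0, -0.2]
opening: 0.0601
gripper_force: 0.0
```

Run:
```python
from h import *
go(.5842,.034,.034,107.5)
s=snapshot("scene");save(s,"s2.png",(200,180,460,330),3)
```

```text
t 14.90 at [0.5849 0.0337 0.1526] yaw 107.2 units [ 0.007 -0.006  1.186] tilt 0.07 open 0.0601 f [ 0.4 -0.  -0.2] q7 -0.41 turn -0.006
```

View pics/s2.png

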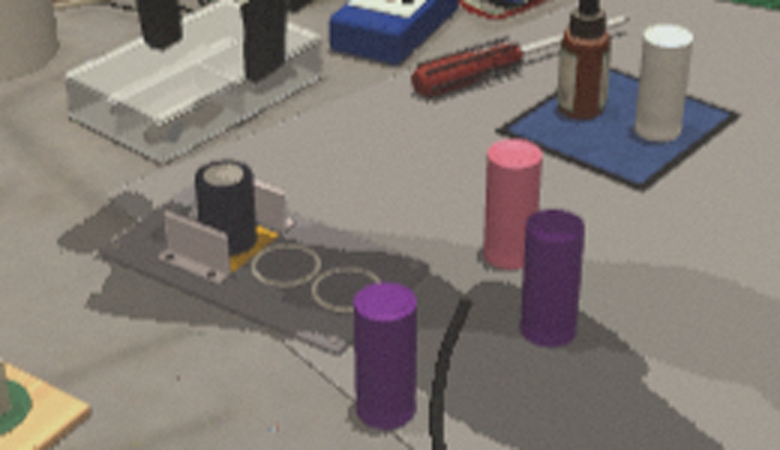

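Bottle (583,75) and can (663,85) stand upright on the mat, and both rings are empty. The gripper is over the capacitor (225,205).

>>> step_arm(
  increments=[
    {"offset": [0,0,0.4],"dr": [0,0,0],"claw": 60},
    {"offset": [0,0,0.8],"dr": [0,0,0],"claw": 60},
    {"offset": [0,0,0.8],"dr": [0,0,0],"claw": 60},
  ],
)

```text
t: 15.32
position: [0.583, 0.0339, 0.0707]
ee_rot: [-1.857, -2.531, 0.007]
ft_force: [0.3, -0.6, 1.0]
opening: 0.0599
gripper_force: 0.0
```

>>> step_arm(
  increments=[
    {"offset": [0,0,0.3],"dr": [0,0,0],"claw": 60},
    {"offset": [0,0,0.38],"dr": [0,0,0],"claw": 60},
    {"offset": [0,0,0.38],"dr": [0,0,0],"claw": 60},
  ],
)

```text
t: 15.7
position: [0.5851, 0.0352, 0.0354]
ee_rot: [1.856, 2.534, 0.001]
ft_force: [0.2, 0.1, 0.1]
opening: 0.0601
gripper_force: 0.0
```

>>> step_arm(
  increments=[
    {"offset": [0,0,0],"dr": [0,0,0],"claw": 22},
    {"offset": [0,0,0],"dr": [0,0,0],"claw": 22},
    {"offset": [0,0,0],"dr": [0,0,0],"claw": 22},
    {"offset": [0,0,0],"dr": [0,0,0],"claw": 22},
    {"offset": [0,0,0],"dr": [0,0,0],"claw": 22},
  ],
)

```text
t: 16.32
position: [0.585, 0.0353, 0.035]
ee_rot: [1.854, 2.535, 0.001]
ft_force: [-1.1, 0.1, 6.3]
opening: 0.0339
gripper_force: 30.0
```

Run:
```python
from h import *
go(.514,.298,.13,107.5)
```

```text
t 16.32 at [0.585  0.0353 0.035 ] yaw 107.6 units [ 2.719  0.12  -0.951] tilt 0.05 open 0.0339 f [-1.1  0.1  6.3] q7 -0.53 turn 0.003
```

>>> step_arm(
  increments=[
    {"offset": [0,0,-0.3],"dr": [0,0,0],"claw": 22},
    {"offset": [0,0,-0.7],"dr": [0,0,0],"claw": 22},
    {"offset": [0,0,-0.95],"dr": [0,0,0],"claw": 22},
    {"offset": [0,0,-0.95],"dr": [0,0,0],"claw": 22},
  ],
)

```text
t: 16.82
position: [0.5857, 0.0355, 0.1309]
ee_rot: [1.854, 2.533, 0.004]
ft_force: [-0.7, -0.5, -1.4]
opening: 0.0342
gripper_force: 30.0
```

>>> step_arm(
  increments=[
    {"offset": [0.4,0.02,0],"dr": [0,0,0],"claw": 22},
    {"offset": [0.9,0.04,0],"dr": [0,0,0],"claw": 22},
    {"offset": [0.9,0.04,0],"dr": [0,0,0],"claw": 22},
  ],
)

```text
t: 17.2
position: [0.559, 0.1281, 0.1285]
ee_rot: [-1.842, -2.54, -0.003]
ft_force: [-0.1, -0.1, 0.0]
opening: 0.0342
gripper_force: 30.0
```

>>> step_arm(
  increments=[
    {"offset": [0.4,0.02,0],"dr": [0,0,0],"claw": 22},
    {"offset": [0.9,0.04,0],"dr": [0,0,0],"claw": 22},
    {"offset": [0.9,0.04,0],"dr": [0,0,0],"claw": 22},
  ],
)

```text
t: 17.58
position: [0.5357, 0.2141, 0.1287]
ee_rot: [-1.844, -2.539, -0.003]
ft_force: [-0.6, 0.4, 0.1]
opening: 0.0344
gripper_force: 30.0
```

>>> step_arm(
  increments=[
    {"offset": [0.4,0.02,0],"dr": [0,0,0],"claw": 22},
    {"offset": [0.9,0.04,0],"dr": [0,0,0],"claw": 22},
    {"offset": [0.9,0.04,0],"dr": [0,0,0],"claw": 22},
    {"offset": [0.9,0.04,0],"dr": [0,0,0],"claw": 22},
  ],
)

```text
t: 18.08
position: [0.5146, 0.2939, 0.1283]
ee_rot: [1.856, 2.533, -0.005]
ft_force: [0.7, -0.3, -0.4]
opening: 0.0338
gripper_force: 30.0
```

Run:
```python
from h import *
go(.514,.298,.0375,107.5)
```

```text
t 18.07 at [0.5146 0.2939 0.1283] yaw 107.5 units [0.044 0.008 0.908] tilt 0.2 open 0.0338 f [ 0.7 -0.3 -0.4] q7 -0.84 turn 0.001
```

>>> step_arm(
  increments=[
    {"offset": [0.03,0,0.45],"dr": [0,0,0],"claw": 22},
    {"offset": [0.03,0,0.8],"dr": [0,0,0],"claw": 22},
    {"offset": [0.03,0,0.88],"dr": [0,0,0],"claw": 22},
    {"offset": [0.03,0,0.89],"dr": [0,0,0],"claw": 22},
    {"offset": [0.03,0,0.89],"dr": [0,0,0],"claw": 22},
  ],
)

```text
t: 18.7
position: [0.5143, 0.2991, 0.0416]
ee_rot: [1.855, 2.534, 0.003]
ft_force: [0.0, 0.4, -0.0]
opening: 0.0341
gripper_force: 30.0
```

Run:
```python
from h import *
go(.514,.298,.0372,107.5)
s=snapshot("scene");save(s,"s3.png",(90,230,350,400),3)
```

```text
t 18.70 at [0.5143 0.2991 0.0416] yaw 107.6 units [-0.009 -0.007  0.044] tilt 0.12 open 0.0341 f [ 0.   0.4 -0. ] q7 -0.93 turn 0.002
```

View pics/s3.png

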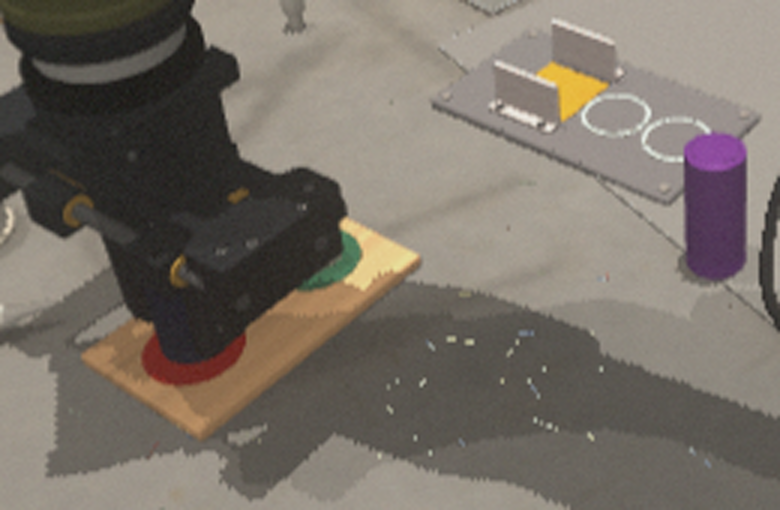

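The capacitor (190,345) is right over the red spot (195,350), and the nook is empty.

>>> step_arm(
  increments=[
    {"offset": [0,0,0.03],"dr": [0,0,0],"claw": 22},
    {"offset": [0,0,0.045],"dr": [0,0,0],"claw": 22},
    {"offset": [0,0,0.045],"dr": [0,0,0],"claw": 22},
  ],
)

```text
t: 19.12
position: [0.5137, 0.2992, 0.037]
ee_rot: [1.854, 2.535, 0.001]
ft_force: [-1.5, -1.0, 8.2]
opening: 0.0335
gripper_force: 30.0
```

>>> step_arm(
  increments=[
    {"offset": [0,0,0],"dr": [0,0,0],"claw": 40},
    {"offset": [0,0,0],"dr": [0,0,0],"claw": 55},
    {"offset": [0,0,0],"dr": [0,0,0],"claw": 60},
    {"offset": [0,0,-0.3],"dr": [0,0,0],"claw": 60},
    {"offset": [0,0,-0.9],"dr": [0,0,0],"claw": 60},
  ],
)

```text
t: 19.75
position: [0.5121, 0.298, 0.1247]
ee_rot: [-1.854, -2.535, 0.008]
ft_force: [0.8, 1.5, 0.5]
opening: 0.0599
gripper_force: 0.0
```

Run:
```python
from h import *
go(.5394,.2206,.12,99)
s=snapshot("wrist");np.savez("w2.npz",**s);save(s,"w2.png",(0,0,640,340),1.25)
```

```text
t 19.75 at [0.5121 0.298  0.1247] yaw 107.6 units [-0.82   0.026  0.049] tilt 0.31 open 0.0599 f [0.8 1.5 0.5] q7 -0.85 turn 0.192
```

View pics/w2.png

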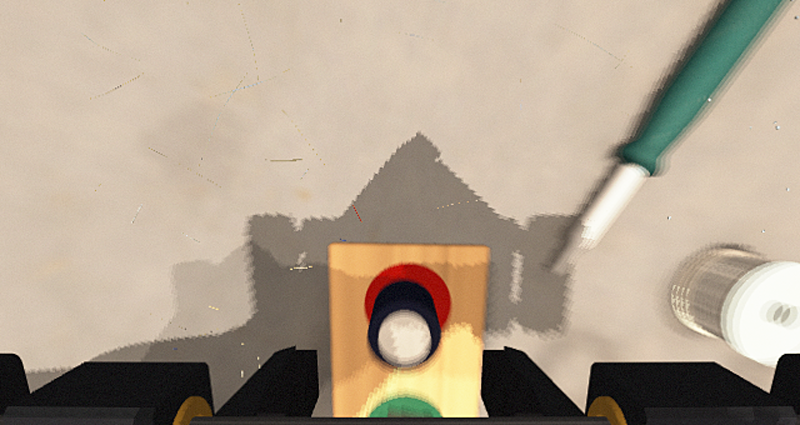

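The capacitor stands on the red spot (405,320 in the view). Now the relay.

>>> step_arm(
  increments=[
    {"offset": [-0.4,0.01,0],"dr": [0,0,0.1],"claw": 60},
    {"offset": [-0.82,0.03,0],"dr": [0,0,0.19],"claw": 60},
    {"offset": [-0.82,0.03,0],"dr": [0,0,0.19],"claw": 60},
    {"offset": [-0.82,0.03,0],"dr": [0,0,0.19],"claw": 60},
  ],
)

```text
t: 20.3
position: [0.5409, 0.2226, 0.1259]
ee_rot: [-2.038, -2.39, -0.001]
ft_force: [-0.2, 0.1, -0.2]
opening: 0.06
gripper_force: 0.0
```

Run:
```python
from h import *
go(.5394,.2206,.029,99)
s=snapshot("scene");save(s,"s4.png",(110,240,310,390),4)
s=snapshot("side");save(s,"d4.png",(180,270,330,380),5)
```

```text
t 20.30 at [0.5409 0.2226 0.1259] yaw 99.1 units [-0.018 -0.018  0.969] tilt 0.06 open 0.0600 f [-0.2  0.1 -0.2] q7 -0.85 turn 0.002
```

View pics/s4.png

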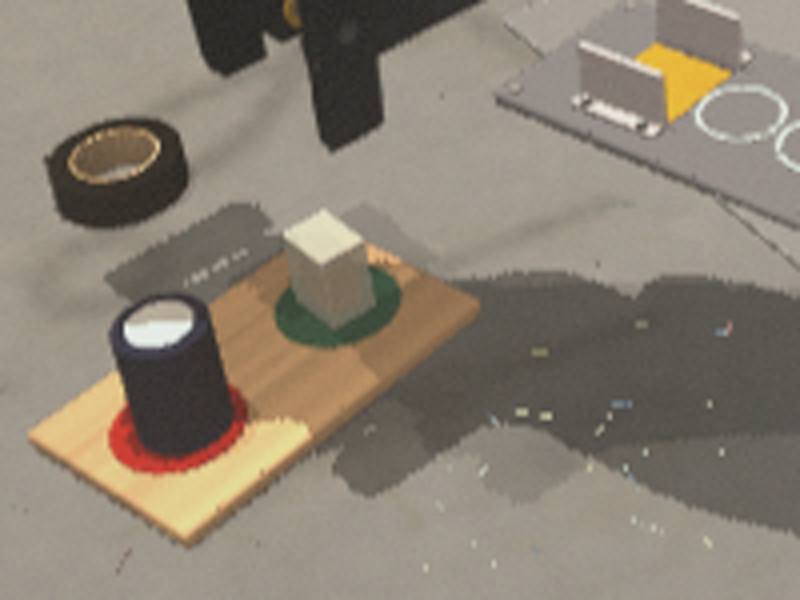

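Run:
```python
from h import *
s=dict(np.load("scene.npz"))
p=np.array([ray(s,110+x/4,240+y/4,.043)[:2] for x,y in[(282,237),(321,210),(366,236),(326,265)]])
print(p.round(4),p.mean(0))
for i in range(4):
  d=p[(i+1)%4]-p[i];print(np.hypot(*d).round(4),np.degrees(np.arctan2(d[1],d[0])).round(1))
```

```text
[[0.5466 0.2351]
 [0.5522 0.2158]
 [0.5263 0.2095]
 [0.5204 0.2294]] [0.53635444 0.22244219]
0.0201 -73.9
0.0266 -166.2
0.0208 106.4
0.0268 12.4
```

>>> step_arm(
  increments=[
    {"offset": [-0.01,-0.02,0.4],"dr": [0,0,-0.075],"claw": 60},
    {"offset": [-0.01,-0.02,0.8],"dr": [0,0,-0.075],"claw": 60},
    {"offset": [-0.01,-0.02,0.96],"dr": [0,0,-0.075],"claw": 60},
    {"offset": [-0.01,-0.02,0.96],"dr": [0,0,-0.075],"claw": 60},
    {"offset": [-0.01,-0.02,0.96],"dr": [0,0,-0.075],"claw": 60},
  ],
)

```text
t: 21.02
position: [0.5399, 0.2215, 0.0311]
ee_rot: [1.967, 2.449, 0.003]
ft_force: [1.1, 0.6, -0.0]
opening: 0.06
gripper_force: 0.0
```

>>> step_arm(
  increments=[
    {"offset": [0,0,0],"dr": [0,0,0],"claw": 15},
    {"offset": [0,0,0],"dr": [0,0,0],"claw": 15},
    {"offset": [0,0,0],"dr": [0,0,0],"claw": 15},
    {"offset": [0,0,0],"dr": [0,0,0],"claw": 15},
    {"offset": [0,0,0],"dr": [0,0,0],"claw": 15},
  ],
)

```text
t: 21.65
position: [0.5395, 0.2206, 0.0302]
ee_rot: [1.967, 2.449, 0.001]
ft_force: [-0.2, -0.2, 4.9]
opening: 0.0276
gripper_force: 30.0
```

Run:
```python
from h import *
go(.5847,.0345,.12,107.5)
```

```text
t 21.65 at [0.5395 0.2206 0.0302] yaw 102.5 units [-1.915  0.041 -0.898] tilt 0.04 open 0.0276 f [-0.2 -0.2  4.9] q7 -0.90 turn -0.112
```

>>> step_arm(
  increments=[
    {"offset": [0,0,-0.2],"dr": [0,0,0],"claw": 15},
    {"offset": [0,0,-0.6],"dr": [0,0,0],"claw": 15},
    {"offset": [0,0,-0.9],"dr": [0,0,0],"claw": 15},
    {"offset": [0,0,-0.9],"dr": [0,0,0],"claw": 15},
  ],
)

```text
t: 22.15
position: [0.5403, 0.2212, 0.1217]
ee_rot: [1.967, 2.448, 0.006]
ft_force: [-0.2, 0.3, -0.7]
opening: 0.0279
gripper_force: 30.0
```

>>> step_arm(
  increments=[
    {"offset": [-0.45,0.01,0],"dr": [0,0,-0.06],"claw": 15},
    {"offset": [-0.95,0.02,0],"dr": [0,0,-0.11],"claw": 15},
    {"offset": [-0.95,0.02,0],"dr": [0,0,-0.11],"claw": 15},
    {"offset": [-0.95,0.02,0],"dr": [0,0,-0.11],"claw": 15},
  ],
)

```text
t: 22.65
position: [0.561, 0.1285, 0.1189]
ee_rot: [-1.859, -2.53, 0.001]
ft_force: [-0.1, -0.7, -0.4]
opening: 0.0278
gripper_force: 30.0
```

Run:
```python
from h import *
go(.5847,.0345,.12,107.5)
```

```text
t 22.65 at [0.561  0.1285 0.1189] yaw 107.4 units [-0.968 -0.055 -0.012] tilt 0.1 open 0.0278 f [-0.1 -0.7 -0.4] q7 -0.61 turn -0.003
```

>>> step_arm(
  increments=[
    {"offset": [-0.45,-0.03,0],"dr": [0,0,0],"claw": 15},
    {"offset": [-0.95,-0.055,0],"dr": [0,0,0],"claw": 15},
    {"offset": [-0.95,-0.055,0],"dr": [0,0,0],"claw": 15},
    {"offset": [-0.95,-0.055,0],"dr": [0,0,0],"claw": 15},
    {"offset": [-0.95,-0.055,0],"dr": [0,0,0],"claw": 15},
  ],
)

```text
t: 23.28
position: [0.5844, 0.0387, 0.12]
ee_rot: [-1.854, -2.534, -0.002]
ft_force: [-0.6, 0.9, -0.1]
opening: 0.0278
gripper_force: 30.0
```

Run:
```python
from h import *
go(.5847,.0345,.0282,107.5)
```

```text
t 23.27 at [0.5844 0.0387 0.12  ] yaw 107.6 units [-0.043 -0.01   0.918] tilt 0.1 open 0.0278 f [-0.6  0.9 -0.1] q7 -0.45 turn 0.003
```

>>> step_arm(
  increments=[
    {"offset": [-0.025,0,0.45],"dr": [0,0,0],"claw": 15},
    {"offset": [-0.025,0,0.8],"dr": [0,0,0],"claw": 15},
    {"offset": [-0.025,0,0.88],"dr": [0,0,0],"claw": 15},
    {"offset": [-0.025,0,0.89],"dr": [0,0,0],"claw": 15},
    {"offset": [-0.025,0,0.89],"dr": [0,0,0],"claw": 15},
  ],
)

```text
t: 23.9
position: [0.5865, 0.0342, 0.0322]
ee_rot: [1.859, 2.531, 0.003]
ft_force: [0.4, -1.0, 0.4]
opening: 0.0277
gripper_force: 30.0
```

Run:
```python
from h import *
go(.5847,.0345,.0282,107.5)
```

```text
t 23.90 at [0.5865 0.0342 0.0322] yaw 107.4 units [ 0.008 -0.016  0.04 ] tilt 0.13 open 0.0277 f [ 0.4 -1.   0.4] q7 -0.54 turn -0.002
```

>>> step_arm(
  increments=[
    {"offset": [0,-0.01,0.03],"dr": [0,0,0],"claw": 15},
    {"offset": [0,-0.01,0.04],"dr": [0,0,0],"claw": 15},
    {"offset": [0,-0.01,0.04],"dr": [0,0,0],"claw": 15},
  ],
)

```text
t: 24.28
position: [0.5851, 0.0332, 0.0282]
ee_rot: [1.859, 2.531, 0.001]
ft_force: [-1.6, -1.2, 7.3]
opening: 0.0281
gripper_force: 30.0
```

>>> step_arm(
  increments=[
    {"offset": [0,0,0],"dr": [0,0,0],"claw": 35},
    {"offset": [0,0,0],"dr": [0,0,0],"claw": 50},
    {"offset": [0,0,0],"dr": [0,0,0],"claw": 50},
    {"offset": [0,0,-0.3],"dr": [0,0,0],"claw": 50},
    {"offset": [0,0,-0.95],"dr": [0,0,0],"claw": 60},
  ],
)

```text
t: 24.9
position: [0.5829, 0.0327, 0.1182]
ee_rot: [-1.857, -2.529, 0.006]
ft_force: [-0.2, 0.3, -0.2]
opening: 0.0578
gripper_force: 0.0
```

>>> step_arm(
  increments=[
    {"offset": [0,0,-0.6],"dr": [0,0,0],"claw": 60},
    {"offset": [-0.4,0,-0.6],"dr": [0,0,0.2],"claw": 60},
    {"offset": [-0.95,0,-0.6],"dr": [0,0,0.4],"claw": 60},
    {"offset": [-0.95,0,-0.6],"dr": [0,0,0.6],"claw": 60},
    {"offset": [-0.95,0,-0.6],"dr": [0,0,0.6],"claw": 60},
  ],
)

```text
t: 25.52
position: [0.6129, -0.0577, 0.1793]
ee_rot: [2.399, 2.029, -0.0]
ft_force: [0.2, 0.4, -0.3]
opening: 0.06
gripper_force: 0.0
```

Run:
```python
from h import *
go(.5645,-.2535,.165,17.6)
s=snapshot("scene");save(s,"s5.png",(200,180,460,330),3)
```

```text
t 25.52 at [ 0.6129 -0.0577  0.1793] yaw 80.5 units [-2.011 -0.153  0.144] tilt 0.02 open 0.0600 f [ 0.2  0.4 -0.3] q7 -0.59 turn 1.397
```

View pics/s5.png

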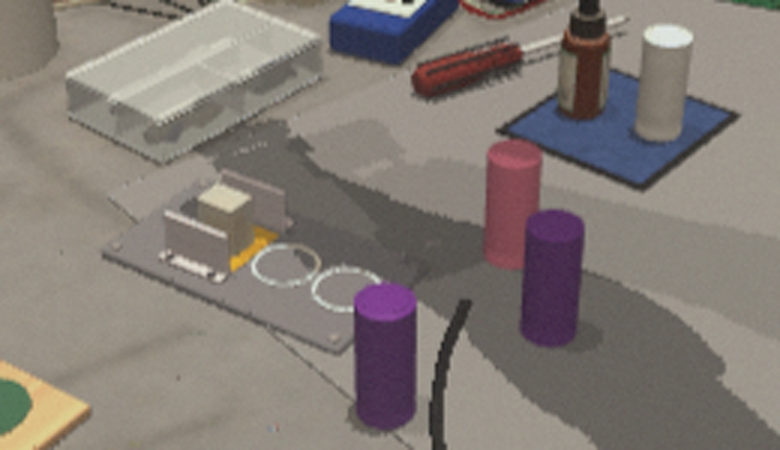

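The relay (225,210) stands squarely in the nook. Back for the bottle.

>>> step_arm(
  increments=[
    {"offset": [-0.4,-0.05,0],"dr": [0,0,0.2],"claw": 60},
    {"offset": [-0.95,-0.08,0],"dr": [0,0,0.4],"claw": 60},
    {"offset": [-0.95,-0.08,0],"dr": [0,0,0.6],"claw": 60},
    {"offset": [-0.95,-0.08,0],"dr": [0,0,0.8],"claw": 60},
    {"offset": [-0.95,-0.08,0],"dr": [0,0,0.8],"claw": 60},
  ],
)

```text
t: 26.2
position: [0.5893, -0.1484, 0.1794]
ee_rot: [-2.905, -1.195, 0.0]
ft_force: [0.1, -1.7, 0.8]
opening: 0.0601
gripper_force: 0.0
```

Run:
```python
from h import *
go(.5645,-.2535,.165,17.6)
```

```text
t 26.20 at [ 0.5893 -0.1484  0.1794] yaw 44.7 units [-0.916  0.572  0.144] tilt 0.03 open 0.0601 f [ 0.1 -1.7  0.8] q7 -0.93 turn 0.603
```

>>> step_arm(
  increments=[
    {"offset": [-0.4,0.25,0],"dr": [0,0,0.2],"claw": 60},
    {"offset": [-0.8,0.5,0.1],"dr": [0,0,0.4],"claw": 60},
    {"offset": [-0.9,0.56,0.15],"dr": [0,0,0.6],"claw": 60},
    {"offset": [-0.9,0.56,0.15],"dr": [0,0,0.6],"claw": 60},
    {"offset": [-0.9,0.56,0.15],"dr": [0,0,0.6],"claw": 60},
  ],
)

```text
t: 26.82
position: [0.5649, -0.2506, 0.1646]
ee_rot: [-3.102, -0.486, -0.001]
ft_force: [-0.7, 0.6, 0.6]
opening: 0.0598
gripper_force: 0.0
```

Run:
```python
from h import *
go(.5645,-.2536,.0642,17.6)
```

```text
t 26.82 at [ 0.5649 -0.2506  0.1646] yaw 17.8 units [-0.014  0.029  1.004] tilt 0.1 open 0.0598 f [-0.7  0.6  0.6] q7 -1.13 turn 0.005
```

>>> step_arm(
  increments=[
    {"offset": [-0.01,0.01,0.4],"dr": [0,0,0],"claw": 60},
    {"offset": [-0.01,0.01,0.8],"dr": [0,0,0],"claw": 60},
    {"offset": [-0.01,0.01,1.0],"dr": [0,0,0],"claw": 60},
    {"offset": [-0.01,0.01,1.0],"dr": [0,0,0],"claw": 60},
    {"offset": [-0.01,0.01,1.0],"dr": [0,0,0],"claw": 60},
  ],
)

```text
t: 27.45
position: [0.5647, -0.254, 0.0657]
ee_rot: [3.104, 0.477, 0.004]
ft_force: [-0.3, -0.7, 0.0]
opening: 0.0603
gripper_force: 0.0
```

Run:
```python
from h import *
go(.5645,-.2536,.0642,17.6)
```

```text
t 27.45 at [ 0.5647 -0.254   0.0657] yaw 17.5 units [-0.001 -0.004  0.015] tilt 0.14 open 0.0603 f [-0.3 -0.7  0. ] q7 -1.16 turn -0.003
```

>>> step_arm(
  increments=[
    {"offset": [0,0,0.015],"dr": [0,0,0],"claw": 45},
    {"offset": [0,0,0.015],"dr": [0,0,0],"claw": 20},
    {"offset": [0,0,0.015],"dr": [0,0,0],"claw": 20},
    {"offset": [0,0,0.015],"dr": [0,0,0],"claw": 20},
    {"offset": [0,0,0.015],"dr": [0,0,0],"claw": 20},
  ],
)

```text
t: 28.08
position: [0.5639, -0.2542, 0.0633]
ee_rot: [3.105, 0.475, 0.001]
ft_force: [-0.1, -1.4, 3.6]
opening: 0.0311
gripper_force: 29.9
```

>>> step_arm(
  increments=[
    {"offset": [0,0,0],"dr": [0,0,0],"claw": 20},
    {"offset": [0,0,-0.2],"dr": [0,0,0],"claw": 20},
    {"offset": [0,0,-0.6],"dr": [0,0,0],"claw": 20},
    {"offset": [0,0,-1.0],"dr": [0,0,0],"claw": 20},
    {"offset": [0,0,-1.0],"dr": [0,0,0],"claw": 20},
  ],
)

```text
t: 28.7
position: [0.5656, -0.2546, 0.167]
ee_rot: [3.102, 0.474, 0.01]
ft_force: [0.1, 0.7, -0.8]
opening: 0.0312
gripper_force: 29.9
```

Run:
```python
from h import *
go(.5424,.0218,.165,17.5)
```

```text
t 28.70 at [ 0.5656 -0.2546  0.167 ] yaw 17.4 units [ 0.605 -2.707  0.012] tilt 0.4 open 0.0312 f [ 0.1  0.7 -0.8] q7 -1.13 turn -0.002
```

>>> step_arm(
  increments=[
    {"offset": [0.1,-0.4,0],"dr": [0,0,0],"claw": 20},
    {"offset": [0.2,-0.9,0],"dr": [0,0,0],"claw": 20},
    {"offset": [0.2,-0.9,0],"dr": [0,0,0],"claw": 20},
  ],
)

```text
t: 29.08
position: [0.555, -0.1559, 0.1624]
ee_rot: [-3.099, -0.488, 0.003]
ft_force: [0.6, -0.9, -0.8]
opening: 0.0313
gripper_force: 29.9
```

>>> step_arm(
  increments=[
    {"offset": [0.1,-0.45,0],"dr": [0,0,0],"claw": 20},
    {"offset": [0.2,-0.9,0],"dr": [0,0,0],"claw": 20},
    {"offset": [0.2,-0.9,0],"dr": [0,0,0],"claw": 20},
  ],
)

```text
t: 29.45
position: [0.5473, -0.0658, 0.1626]
ee_rot: [-3.101, -0.486, 0.002]
ft_force: [-0.0, -0.9, -0.8]
opening: 0.0314
gripper_force: 29.9
```

>>> step_arm(
  increments=[
    {"offset": [0.1,-0.45,0],"dr": [0,0,0],"claw": 20},
    {"offset": [0.2,-0.89,0],"dr": [0,0,0],"claw": 20},
    {"offset": [0.2,-0.89,0],"dr": [0,0,0],"claw": 20},
    {"offset": [0.2,-0.89,0],"dr": [0,0,0],"claw": 20},
    {"offset": [0.2,-0.89,0],"dr": [0,0,0],"claw": 20},
  ],
)

```text
t: 30.08
position: [0.5404, 0.0181, 0.1627]
ee_rot: [3.105, 0.47, -0.001]
ft_force: [0.8, -0.1, 0.0]
opening: 0.0314
gripper_force: 29.9
```

Run:
```python
from h import *
go(.5424,.0218,.0666,17.5)
```

```text
t 30.07 at [0.5404 0.0181 0.1627] yaw 17.2 units [ 0.031 -0.031  0.961] tilt 0.09 open 0.0314 f [ 0.8 -0.1  0. ] q7 -1.57 turn -0.007
```

>>> step_arm(
  increments=[
    {"offset": [0.02,-0.015,0.45],"dr": [0,0,0],"claw": 20},
    {"offset": [0.02,-0.015,0.8],"dr": [0,0,0],"claw": 20},
    {"offset": [0.02,-0.015,0.9],"dr": [0,0,0],"claw": 20},
    {"offset": [0.02,-0.015,0.93],"dr": [0,0,0],"claw": 20},
    {"offset": [0.02,-0.015,0.93],"dr": [0,0,0],"claw": 20},
  ],
)

```text
t: 30.7
position: [0.5426, 0.0223, 0.0708]
ee_rot: [3.105, 0.474, 0.003]
ft_force: [-0.2, -0.1, -0.6]
opening: 0.0314
gripper_force: 29.9
```

Run:
```python
from h import *
go(.5424,.0218,.0666,17.5)
```

```text
t 30.70 at [0.5426 0.0223 0.0708] yaw 17.4 units [-0.003  0.004  0.042] tilt 0.1 open 0.0314 f [-0.2 -0.1 -0.6] q7 -1.60 turn -0.003
```

>>> step_arm(
  increments=[
    {"offset": [0,0,0.025],"dr": [0,0,0],"claw": 20},
    {"offset": [0,0,0.043],"dr": [0,0,0],"claw": 20},
    {"offset": [0,0,0.043],"dr": [0,0,0],"claw": 20},
  ],
)

```text
t: 31.08
position: [0.5424, 0.0227, 0.0663]
ee_rot: [3.105, 0.475, 0.002]
ft_force: [-0.1, -1.1, 4.7]
opening: 0.0312
gripper_force: 29.9
```

>>> step_arm(
  increments=[
    {"offset": [0,0,0],"dr": [0,0,0],"claw": 40},
    {"offset": [0,0,0],"dr": [0,0,0],"claw": 55},
    {"offset": [0,0,0],"dr": [0,0,0],"claw": 60},
    {"offset": [0,0,-0.3],"dr": [0,0,0],"claw": 60},
    {"offset": [0,0,-0.9],"dr": [0,0,0],"claw": 60},
  ],
)

```text
t: 31.7
position: [0.5402, 0.0226, 0.1547]
ee_rot: [-3.105, -0.476, 0.008]
ft_force: [0.9, 0.3, 0.3]
opening: 0.0601
gripper_force: 0.0
```

Run:
```python
from h import *
go(.508,-.2722,.165,17.6)
```

```text
t 31.70 at [0.5402 0.0226 0.1547] yaw 17.4 units [-1.191  2.716 -0.099] tilt 0.31 open 0.0601 f [0.9 0.3 0.3] q7 -1.58 turn -0.004
```

>>> step_arm(
  increments=[
    {"offset": [0,0,-0.1],"dr": [0,0,0],"claw": 60},
    {"offset": [-0.2,0.4,-0.1],"dr": [0,0,0],"claw": 60},
    {"offset": [-0.4,0.9,-0.1],"dr": [0,0,0],"claw": 60},
    {"offset": [-0.4,0.9,-0.1],"dr": [0,0,0],"claw": 60},
  ],
)

```text
t: 32.2
position: [0.5289, -0.0814, 0.1648]
ee_rot: [3.104, 0.46, -0.005]
ft_force: [-0.2, 0.7, -0.3]
opening: 0.0599
gripper_force: 0.0
```

>>> step_arm(
  increments=[
    {"offset": [-0.2,0.45,0],"dr": [0,0,0],"claw": 60},
    {"offset": [-0.4,0.9,0],"dr": [0,0,0],"claw": 60},
    {"offset": [-0.4,0.9,0],"dr": [0,0,0],"claw": 60},
  ],
)

```text
t: 32.58
position: [0.5178, -0.1775, 0.1648]
ee_rot: [3.105, 0.463, -0.004]
ft_force: [-0.4, 0.4, -0.4]
opening: 0.0597
gripper_force: 0.0
```

>>> step_arm(
  increments=[
    {"offset": [-0.2,0.45,0],"dr": [0,0,0],"claw": 60},
    {"offset": [-0.4,0.9,0],"dr": [0,0,0],"claw": 60},
    {"offset": [-0.4,0.9,0],"dr": [0,0,0],"claw": 60},
    {"offset": [-0.4,0.9,0],"dr": [0,0,0],"claw": 60},
    {"offset": [-0.4,0.9,0],"dr": [0,0,0],"claw": 60},
  ],
)

```text
t: 33.2
position: [0.5088, -0.2681, 0.1655]
ee_rot: [-3.103, -0.481, -0.0]
ft_force: [-0.4, 0.5, -0.7]
opening: 0.0597
gripper_force: 0.0
```

Run:
```python
from h import *
go(.508,-.2724,.0655,17.6)
```

```text
t 33.20 at [ 0.5088 -0.2681  0.1655] yaw 17.6 units [-0.021  0.04   1.   ] tilt 0.1 open 0.0597 f [-0.4  0.5 -0.7] q7 -1.11 turn 0.000
```

>>> step_arm(
  increments=[
    {"offset": [-0.015,0.02,0.4],"dr": [0,0,0],"claw": 60},
    {"offset": [-0.015,0.02,0.8],"dr": [0,0,0],"claw": 60},
    {"offset": [-0.015,0.02,1.0],"dr": [0,0,0],"claw": 60},
    {"offset": [-0.015,0.02,1.0],"dr": [0,0,0],"claw": 60},
    {"offset": [-0.015,0.02,1.0],"dr": [0,0,0],"claw": 60},
  ],
)

```text
t: 33.83
position: [0.5081, -0.2725, 0.0665]
ee_rot: [3.105, 0.477, 0.002]
ft_force: [-0.0, 0.2, 0.5]
opening: 0.0601
gripper_force: 0.0
```

Run:
```python
from h import *
go(.508,-.2724,.0655,17.6)
```

```text
t 33.83 at [ 0.5081 -0.2725  0.0665] yaw 17.5 units [-0.001 -0.002  0.01 ] tilt 0.08 open 0.0601 f [-0.   0.2  0.5] q7 -1.15 turn -0.003
```

>>> step_arm(
  increments=[
    {"offset": [0,0,0.01],"dr": [0,0,0],"claw": 45},
    {"offset": [0,0,0.01],"dr": [0,0,0],"claw": 20},
    {"offset": [0,0,0.01],"dr": [0,0,0],"claw": 20},
    {"offset": [0,0,0.01],"dr": [0,0,0],"claw": 20},
    {"offset": [0,0,0.01],"dr": [0,0,0],"claw": 20},
  ],
)

```text
t: 34.45
position: [0.5074, -0.2734, 0.065]
ee_rot: [3.105, 0.475, 0.001]
ft_force: [0.1, 0.2, 3.9]
opening: 0.0313
gripper_force: 30.0
```

>>> step_arm(
  increments=[
    {"offset": [0,0,0],"dr": [0,0,0],"claw": 20},
    {"offset": [0,0,-0.2],"dr": [0,0,0],"claw": 20},
    {"offset": [0,0,-0.6],"dr": [0,0,0],"claw": 20},
    {"offset": [0,0,-1.0],"dr": [0,0,0],"claw": 20},
    {"offset": [0,0,-1.0],"dr": [0,0,0],"claw": 20},
  ],
)

```text
t: 35.08
position: [0.5088, -0.2739, 0.1671]
ee_rot: [3.103, 0.474, 0.007]
ft_force: [-0.7, -0.8, -0.6]
opening: 0.0314
gripper_force: 30.0
```

Run:
```python
from h import *
go(.4996,.0083,.165,17.5)
```

```text
t 35.08 at [ 0.5088 -0.2739  0.1671] yaw 17.4 units [ 0.755 -2.721  0.014] tilt 0.32 open 0.0314 f [-0.7 -0.8 -0.6] q7 -1.11 turn -0.003
```

>>> step_arm(
  increments=[
    {"offset": [0.1,-0.4,0],"dr": [0,0,0],"claw": 20},
    {"offset": [0.25,-0.9,0],"dr": [0,0,0],"claw": 20},
    {"offset": [0.25,-0.9,0],"dr": [0,0,0],"claw": 20},
  ],
)

```text
t: 35.45
position: [0.5037, -0.1742, 0.1634]
ee_rot: [-3.099, -0.488, 0.003]
ft_force: [0.3, -0.5, -0.7]
opening: 0.0317
gripper_force: 30.0
```

>>> step_arm(
  increments=[
    {"offset": [0.12,-0.45,0],"dr": [0,0,0],"claw": 20},
    {"offset": [0.25,-0.9,0],"dr": [0,0,0],"claw": 20},
    {"offset": [0.25,-0.9,0],"dr": [0,0,0],"claw": 20},
  ],
)

```text
t: 35.83
position: [0.5007, -0.0825, 0.1637]
ee_rot: [-3.101, -0.486, 0.002]
ft_force: [0.1, -0.9, 0.1]
opening: 0.0315
gripper_force: 30.0
```

>>> step_arm(
  increments=[
    {"offset": [0.12,-0.45,0],"dr": [0,0,0],"claw": 20},
    {"offset": [0.25,-0.9,0],"dr": [0,0,0],"claw": 20},
    {"offset": [0.25,-0.9,0],"dr": [0,0,0],"claw": 20},
    {"offset": [0.25,-0.9,0],"dr": [0,0,0],"claw": 20},
    {"offset": [0.25,-0.9,0],"dr": [0,0,0],"claw": 20},
  ],
)

```text
t: 36.45
position: [0.4979, 0.0045, 0.1643]
ee_rot: [3.105, 0.47, -0.001]
ft_force: [-0.1, 0.8, 0.4]
opening: 0.0312
gripper_force: 30.0
```

Run:
```python
from h import *
go(.4996,.0083,.0684,17.5)
```

```text
t 36.45 at [0.4979 0.0045 0.1643] yaw 17.2 units [ 0.029 -0.033  0.959] tilt 0.09 open 0.0312 f [-0.1  0.8  0.4] q7 -1.57 turn -0.007
```

>>> step_arm(
  increments=[
    {"offset": [0.02,-0.015,0.45],"dr": [0,0,0],"claw": 20},
    {"offset": [0.02,-0.015,0.8],"dr": [0,0,0],"claw": 20},
    {"offset": [0.02,-0.015,0.9],"dr": [0,0,0],"claw": 20},
    {"offset": [0.02,-0.015,0.93],"dr": [0,0,0],"claw": 20},
    {"offset": [0.02,-0.015,0.93],"dr": [0,0,0],"claw": 20},
  ],
)

```text
t: 37.08
position: [0.5001, 0.0085, 0.0724]
ee_rot: [3.105, 0.474, 0.002]
ft_force: [-0.3, 0.2, -1.1]
opening: 0.0316
gripper_force: 30.0
```

Run:
```python
from h import *
go(.4996,.0083,.0682,17.5)
```

```text
t 37.08 at [0.5001 0.0085 0.0724] yaw 17.4 units [-0.005  0.     0.042] tilt 0.09 open 0.0316 f [-0.3  0.2 -1.1] q7 -1.61 turn -0.003
```

>>> step_arm(
  increments=[
    {"offset": [0,0,0.025],"dr": [0,0,0],"claw": 20},
    {"offset": [0,0,0.043],"dr": [0,0,0],"claw": 20},
    {"offset": [0,0,0.043],"dr": [0,0,0],"claw": 20},
  ],
)

```text
t: 37.45
position: [0.5, 0.0089, 0.0679]
ee_rot: [3.105, 0.475, 0.002]
ft_force: [-0.4, -0.1, 4.0]
opening: 0.0309
gripper_force: 30.0
```

>>> step_arm(
  increments=[
    {"offset": [0,0,0],"dr": [0,0,0],"claw": 40},
    {"offset": [0,0,0],"dr": [0,0,0],"claw": 55},
    {"offset": [0,0,0],"dr": [0,0,0],"claw": 60},
    {"offset": [0,0,-0.3],"dr": [0,0,0],"claw": 60},
    {"offset": [0,0,-0.9],"dr": [0,0,0],"claw": 60},
  ],
)

```text
t: 38.08
position: [0.4981, 0.0089, 0.1566]
ee_rot: [-3.105, -0.476, 0.008]
ft_force: [1.5, -0.6, -0.5]
opening: 0.0597
gripper_force: 0.0
```

>>> step_arm(
  increments=[
    {"offset": [0,0,-0.5],"dr": [0,0,0],"claw": 60},
    {"offset": [0,0,-0.95],"dr": [0,0,0],"claw": 60},
    {"offset": [0,0,-0.95],"dr": [0,0,0],"claw": 60},
    {"offset": [0,0,-0.95],"dr": [0,0,0],"claw": 60},
    {"offset": [0,0,-0.95],"dr": [0,0,0],"claw": 60},
  ],
)

```text
t: 38.7
position: [0.4985, 0.0088, 0.2509]
ee_rot: [-3.105, -0.475, 0.005]
ft_force: [0.1, -0.2, 0.1]
opening: 0.0602
gripper_force: 0.0
```

Run:
```python
from h import *
s=snapshot("wrist");save(s,"w6.png",(0,20,440,300),1.8)
s=snapshot("scene");save(s,"s6.png",(100,180,440,390),2.3)
go(.5,0,.3)
```

```text
t 38.80 at [0.4988 0.0088 0.2511] yaw 17.4 units [-0.016  0.088 -0.489] tilt 0.15 open 0.0603 f [-0.3  0.9 -0.5] q7 -1.54
```

View pics/w6.png

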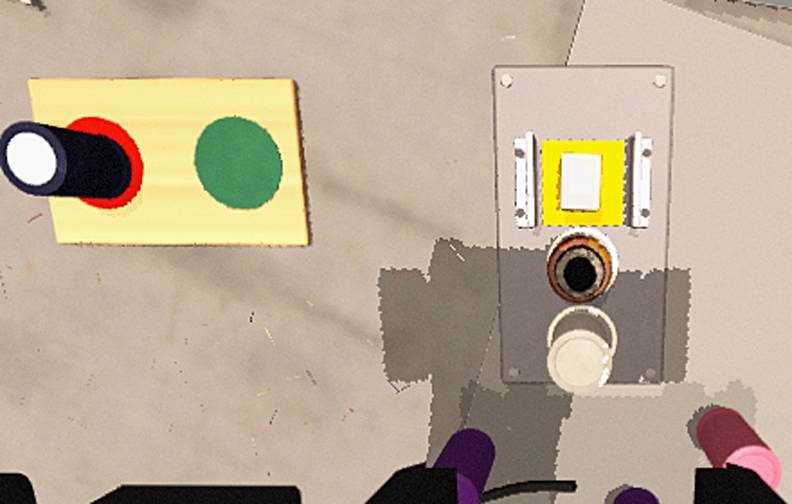

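View pics/s6.png

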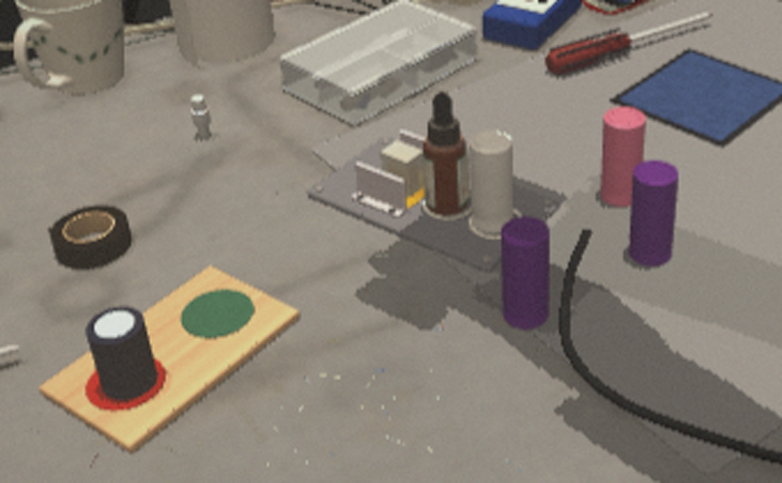

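In the last two views the relay is centred in the yellow nook (581,181) and the bottle (580,268) and can (580,355) are back in their rings. The capacitor stands on the red spot, and nothing else has moved.

```bash
python3 -c "
from cell import finish_job
print(finish_job())"
```

```text
the job is handed in; nothing more can be done
None
```

The job is handed in at about 39 s on the robot's clock: the blue capacitor stands on the red spot, the relay is in the nook, and the bottle and can are back in their own seats, all upright in the final pictures.

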